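# Spring open the cash drawer with its concealed release

### The job

The cash drawer on the counter is locked shut; its release is a concealed press plate hidden somewhere along the inset panel in its top. Feel along the panel with the fingertips for the place that gives, press it in until the drawer springs open, then take the hand away so that the plate comes back up and the drawer stays fully open. Nothing is to be picked up, and the things on and beside the cash drawer stay where they are.

Things in the scene. Friction and masses are not known exactly. Their poses are not given: they have to be found in the camera images.
- till: The cash drawer: a plain grey box fixed to the counter, 200 mm deep (its x) by 300 mm wide (its y), 75 mm high. Origin at the centre of its underside, on the counter top; z up; its own -x is the drawer side, which faces the robot (turned by up to 0.3 rad).
- panel_mid (a point): Centre of the inset release panel, on its surface: 73 mm above the counter, 50 mm from the box's centre toward the drawer side; axes as the box. The panel is flat, 64 mm along the box's x by 146 mm along its y, 2 mm below the box's top. All of it is rigid but for the press plate, whose centre lies on its long mid-line, anywhere up to 50 mm from this point along y, either way.
- catch (a joint): Travel of the press plate, m: 0 at rest, 0.006 fully in (down); sprung, moves from 2 N, fully in at about 4.5 N, comes back up by itself; frees the drawer when 3.5 to 4.5 mm in. The plate: same grey as the panel, 52 mm (box's x) by 46 mm (y), its face 1.5 mm below the panel's; fingertips must fit wholly within its outline, or the rigid panel beside it stops them.
- drawer (a joint): Opening of the drawer, m: 0 shut and locked, 0.045 fully open. A spring pushes it out toward the box's own -x, beneath the top, within half a second or so of the release; it has no handle. Its front is 282 mm wide and lies 8 to 58 mm above the counter.
- bell_mid (a point): Counter bell, 80 mm across, 56 mm high, loose on the counter to the left (+y) of the box. Point at its centre.
- tape_roll_mid (a point): Roll of tape, 96 mm across, 25 mm high, lying loose on the counter to the right (-y) of the box. Point at its centre.
- pin_tin_mid (a point): Round tin, 66 mm across, 22 mm high, loose on the rear half of the box's top, left. Point at its centre.
- thread_spool_mid (a point): Reel of white thread, 27 mm across, 46 mm high, standing loose on the rear half of the box's top, right. Point at its centre.

How it is judged:
By the outcome, as a careful person would: the job done as asked, in the order asked, and still so for the second after the job is handed in, with the robot touching nothing.
It also fails if it takes over 56 s, if anything falls off the work surface, if the arm or the gripper's body presses on something with over 40 N, if the wrist force passes 120 N, or if a joint passes its speed limit or range.

### The arm

A 7-joint arm with a two-finger parallel gripper is mounted at the origin on a cart in front of the work surface, level with it; the furniture and walls round the work are solid. World frame = base frame: x ahead of the robot, y to its left, z up, the work surface at z = 0. Lengths are in m, angles in degrees, forces in N, time in s.
With the tool pointing down it reaches from about 0.425 to 0.875 m from the base axis. Payload 4.7 kg.
Tool frame: the origin (TCP) lies at the very end of the fingers, on their centre line; the grasp point (between the pads) lies 19 mm behind it (env.grasp_offset is the distance from the TCP to the grasp point, in m); z points along the fingers, y is the line along which they close (so a half turn about z gives the same grasp; the last joint's range is limited). The gripper opens to 87 mm and grips with 3 to 60 N. Pads are 19 mm wide; open, the fingers measure 117 mm over their backs; the gripper's body (75 mm by 190 mm) begins 51 mm behind the grasp point.
Start: joints at [-66.515, 18.392, -4.016, 83.108, 1.295, 78.541, -3.26], TCP at [0.251, 0.6, 0.184] pointing down, gripper open.
Joint ranges: [-163.93, 163.93], [-17.29, 119.83], [-79.2, 71.16], [3.27, 140.29], [-89.18, 269.18], [5.43, 117.66], [-154.24, 154.24]. Speed limits (degrees/s): [147.25, 147.25, 180, 180, 180, 180, 180].

### API

Orientations are given as [roll, pitch, yaw] about the fixed x, y, z axes, in that order (R = Rz(yaw) Ry(pitch) Rx(roll)).
In Python, from cell import env gives the robot as it stands. The module is installed in compiled form; this text tells all that it offers.
- The arm moves only by the tool drive_tool, never from a script. Its argument "moves" is one flat list of numbers, 5 for each row, row after row: the shift along the tool's x, y, z in units of 40 mm (1.0 is 40 mm), then the turn about the tool's z in units of 10 degrees (1.0 is 10 degrees), then the finger opening in mm, from 0 to 87. A call has 1 to 5 rows; each row is the pose to reach, as a shift and turn from the pose commanded when the call began, along the tool's axes at that moment; what a row does not reach only later rows make up. A row lasts 1/8 s, in which the tool goes at most 62.5 mm and 10.7 degrees, less where a joint would pass 70% of its speed; a pose out of reach is approached as far as the arm can. A call with a gripper value outside its range is refused whole. The fingers move at their own pace and stop on an object; "squeeze" is the grip in N (left out, the last holds). Time passes only in rows, so rows that repeat a pose let the fingers close. It gives the time, the measured TCP pose, the force, the opening and the grip force at its end, in the units of the state.
- env.get_obs(): the state, without advancing time (a new reading comes with each control period).
- env.read_camera(name): name is "scene" or "top" or "wrist"; returns (picture, depth): 480x640x3 uint8, red, green, blue; 480x640 float32, m along the optical axis (not along the pixel's ray), 0 where there is no reading.
- env.camera_model(name): a dict with "K" (3x3 intrinsics, pixels), "rvec" (rotation vector, rad) and "tvec" (3), from world to camera coordinates, as OpenCV has them; the wrist camera has in their place "tool_from_camera" (4x4, takes a point from camera to tool coordinates, whose origin is the TCP and whose axes are the flange's). Camera axes: x right, y down, z forward; pixel columns grow to the right and rows downward; lengths in m; the calibration is good to about 2 mm. A picture is of the moment at which its call begins: read the wrist's pose just before it. camera_model takes no time and is no camera call.
- env.sign_off(): hands the job in; it is judged then, once.
The state is a dict: "time_s": time; "qpos": joint angles; "joint_velocities": joint speeds; "effort": joint torques, N m; "tool_pos": TCP position; "tool_rot": TCP orientation; "force": force on the tool from outside, world axes, zero at the start; "wrist_torque": the same for the moment, N m; "grip_width": finger opening in m; "grasp_force": force on a finger pad.
Only numpy, scipy, OpenCV 4.12 (cv2) and the standard library are available. Lean on these libraries where they do the work, as an engineer would, in place of code of your own. Each camera call takes 0.05 s, during which the arm holds its last target. There are 200 camera calls.

## Working session

There is one attempt and no reset: what is moved stays moved. The work goes in short steps, Python scripts to look and compute and a tool call to move; the robot and the scene stay as the last step left them, time stands still between calls to the robot, and variables do not carry over. Pictures are saved under pics/ and viewed, at most 10 in all, crops included, and the job is handed in when it is done.

Besides the shell and the picture viewer there is one more tool, called after "Request:" as name(argument=value, ...) on one line, values as JSON. drive_tool: Moves the arm, as the interface text tells. Its arguments: {"type":"object","properties":{"moves":{"type":"array","items":{"type":"number"}},"squeeze":{"type":"number"}},"required":["moves"]}

```bash
mkdir -p pics
python3 - <<'E'
from cell import env
import cv2,numpy as np
o=env.get_obs();print(o['time_s'],o['tool_pos'],o['tool_rot'],o['force'],o['grip_width'])
for n in['top','scene']:
    p,d=env.read_camera(n);np.savez(f'pics/{n}.npz',p=p,d=d);cv2.imwrite(f'pics/{n}0.png',p[:,:,::-1]);m=env.camera_model(n);print(n,m)
print(env.camera_model('wrist'))
E
```

```text
0.0 [0.25044072 0.59914528 0.18286713] [-1.79893194e+02  6.25868136e-03  1.57322021e+02] [-0.47077214 -0.14634678  0.5173457 ] 0.08673858510329555
top {'K': array([[577.63247221,   0.        , 326.41736577],
       [  0.        , 577.63247221, 237.36620675],
       [  0.        ,   0.        ,   1.        ]]), 'rvec': array([ 2.17323145, -2.22773056,  0.09886324]), 'tvec': array([0.06443469, 0.56753118, 1.31290691])}
scene {'K': array([[448.13315097,   0.        , 319.96405483],
       [  0.        , 448.13315097, 240.11718246],
       [  0.        ,   0.        ,   1.        ]]), 'rvec': array([ 2.04472888, -1.23600675,  0.55159809]), 'tvec': array([-0.22999986,  0.4377126 ,  0.57529486])}
{'K': array([[330.33732533,   0.        , 315.98551619],
       [  0.        , 330.33732533, 243.47270239],
       [  0.        ,   0.        ,   1.        ]]), 'tool_from_camera': array([[ 1.55721411e-05, -9.62532956e-01, -2.71164726e-01,
         7.46113568e-02],
       [ 9.99999408e-01,  3.10006934e-04, -1.04298137e-03,
        -3.27915702e-04],
       [ 1.08796689e-03, -2.71164550e-01,  9.62532391e-01,
        -2.00705799e-01],
       [ 0.00000000e+00,  0.00000000e+00,  0.00000000e+00,
         1.00000000e+00]])}
```

View pics/top0.png

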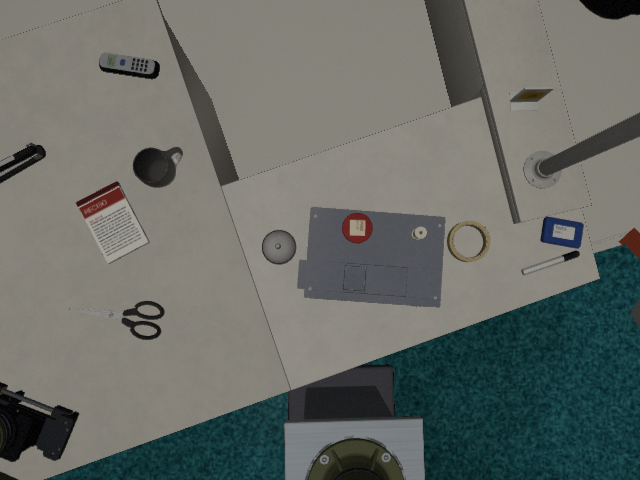

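The top view shows the box at about (305–445, 208–306), with the bell at (279,247), tin at (357,228), spool at (420,233) and tape at (468,241). The panel outline is near (343–407, 265–297), with a seam at about x=366. I'll zoom in and measure it.

```bash
cat > h.py <<'E'
import numpy as np,cv2
from cell import env
def ray(n,uv,z,m=None):
    m=m or env.camera_model(n);R=cv2.Rodrigues(m['rvec'])[0];c=-R.T@m['tvec']
    d=R.T@np.linalg.inv(m['K'])@np.array([uv[0],uv[1],1.]);return c+d*(z-c[2])/d[2]
E
python3 - <<'E'
from h import *
f=np.load('pics/top.npz');p=f['p'];d=f['d']
c=p[200:320,290:450,::-1].astype(float)
c=np.clip((c-60)*2.2,0,255).astype(np.uint8)
cv2.imwrite('pics/topz.png',cv2.resize(c,None,fx=5,fy=5,interpolation=cv2.INTER_CUBIC))
for uv,z in [((312,208),.075),((446,216),.075),((440,306),.075),((305,297),.075),((375,281),.073),((343,265),.073),((407,297),.073),((279,247),.05),((357,228),.097),((420,233),.12),((468,241),.025),((300,275),.02)]:
    print(uv,ray('top',uv,z).round(3),d[uv[1],uv[0]])
m=env.camera_model('top');R=cv2.Rodrigues(m['rvec'])[0];print(-R.T@m['tvec'])
for x,y in[(300,275),(303,265),(375,270),(355,280),(320,280),(345,275)]:
  print(x,y,(-R.T@m['tvec']+R.T@np.linalg.inv(m['K'])@[x,y,1.]*d[y,x]).round(4))
E
```

```text
(312, 208) [0.631 0.082 0.075] 1.2776576
(446, 216) [ 0.606 -0.215  0.075] 1.3567722
(440, 306) [ 0.408 -0.194  0.075] 1.3458853
(305, 297) [0.436 0.102 0.075] 1.265339
(375, 281) [ 0.467 -0.053  0.073] 1.2739394
(343, 265) [0.504 0.017 0.073] 1.2736871
(407, 297) [ 0.43  -0.122  0.073] 1.2658771
(279, 247) [0.548 0.158 0.05 ] 1.2862378
(357, 228) [ 0.583 -0.014  0.097] 1.2507325
(420, 233) [ 0.567 -0.147  0.12 ] 1.2576667
(468, 241) [ 0.552 -0.275  0.025] 1.3595617
(300, 275) [0.484 0.113 0.02 ] 1.2696244
[0.48350153 0.08495337 1.34498224]
300 275 [0.484  0.112  0.0716]
303 265 [0.5058 0.1049 0.0721]
375 270 [ 0.4908 -0.0531  0.0757]
355 280 [ 0.4699 -0.0089  0.0697]
320 280 [0.472  0.0683 0.0763]
345 275 [0.4815 0.0128 0.0683]
```

View pics/topz.png

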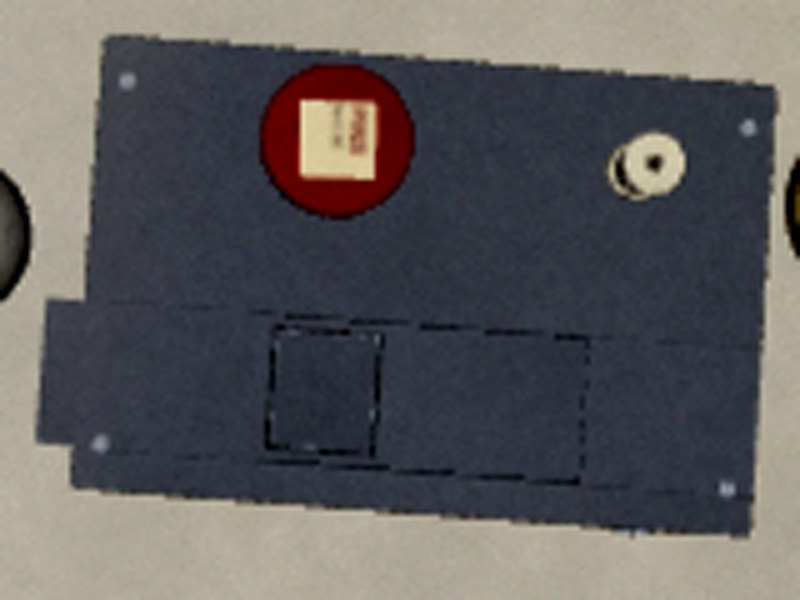

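View pics/scene0.png

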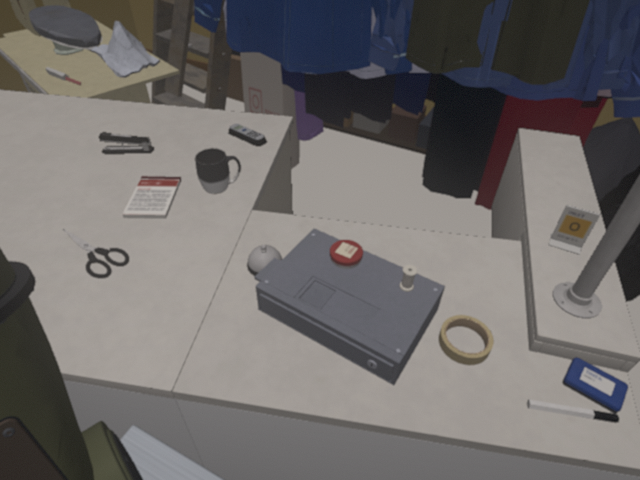

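The press plate is visible in the zoomed view. Its outline is centred at about (324,390) in the crop, which is (354.8, 278) in the full picture. It measures about 47 × 53 mm and its depth reads about 4 mm lower than its surroundings, so it fits the given plate. It lies about 45 mm to the +y side of panel_mid, near world (0.474, -0.009), and the box yaw is about -5.3°. The scene view agrees. I'll close the fingers and move toward it.

Request:
drive_tool(moves=[-1.1, -0.95, 0, -0.5, 0, -2.2, -1.9, 0, -1.0, 0, -3.3, -2.85, 0, -1.5, 0, -4.4, -3.8, 0, -1.74, 0, -5.5, -4.75, 0, -1.74, 0], squeeze=10)

```text
time_s: 0.72
tool_pos: [0.3809, 0.3376, 0.1837]
tool_rot: [-180.0, -0.0, 174.7]
force: [0.6, 0.1, -0.5]
grip_width: 0.0453
grasp_force: 0.0
```

Request:
drive_tool(moves=[-0.55, -1.45, 0, 0, 0, -1.1, -2.9, 0, 0, 0, -1.65, -4.35, 0, 0, 0, -2.2, -5.8, 0, 0, 0, -2.75, -7.25, 0, 0, 0])

```text
time_s: 1.35
tool_pos: [0.4633, 0.0388, 0.1838]
tool_rot: [180.0, 0.0, 174.7]
force: [1.0, 0.1, -0.3]
grip_width: 0.0013
grasp_force: 0.0
```

Request:
drive_tool(moves=[-0.38, -1.15, 0, 0, 0, -0.38, -1.15, 0, 0, 0, -0.38, -1.15, 0, 0, 0])

```text
time_s: 1.72
tool_pos: [0.4738, -0.0057, 0.1836]
tool_rot: [180.0, -0.0, 174.7]
force: [-0.1, 0.4, -0.5]
grip_width: 0.0005
grasp_force: 0.0
```

```bash
cat > w.py <<'E'
from h import *
import sys
from scipy.spatial.transform import Rotation as Ro
o=env.get_obs();p,d=env.read_camera('wrist');cv2.imwrite(f'pics/{sys.argv[1]}.png',p[:,:,::-1])
m=env.camera_model('wrist');R=Ro.from_euler('xyz',o['tool_rot'],degrees=True).as_matrix()
T=np.eye(4);T[:3,:3]=R;T[:3,3]=o['tool_pos'];np.savez('pics/w.npz',T=T@m['tool_from_camera'],K=m['K'],p=p,d=d)
print(o['time_s'],o['tool_pos'],o['tool_rot'],o['force'],o['grip_width'])
E
python3 w.py w1
```

```text
1.725 [ 0.47380119 -0.0057186   0.18364024] [ 1.79967992e+02 -4.00680902e-02  1.74738916e+02] [-0.14896959  0.44860914 -0.51448141] 0.0005275814407702132
```

View pics/w1.png

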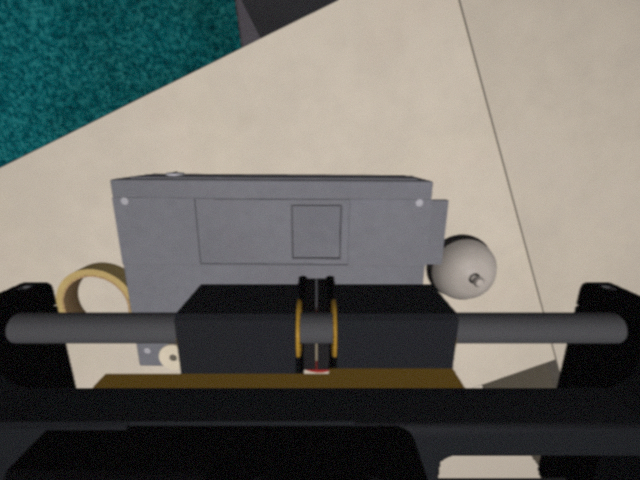

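The wrist view shows the plate outline with corners at about (292,205), (340,205), (341,259) and (292,258), well inside the panel. The closed fingers are at about (300–338, 280–370).

Run:
```python
from h import *
f=np.load('pics/w.npz');T,K,d=f['T'],f['K'],f['d']
def wr(u,v,z):
    r=T[:3,:3]@np.linalg.inv(K)@[u,v,1.];c=T[:3,3];return c+r*(z-c[2])/r[2]
P=[wr(u,v,.0715) for u,v in[(292,205),(340,205),(341,259),(292,258)]]
print(np.round(P,4),np.mean(P,0),ray('top',(354.8,278),.0715))
P=[wr(u,v,.073) for u,v in[(195,198),(350,199),(348,264),(201,263)]];print(np.round(P,4),np.mean(P,0))
for u,v in[(316,232),(250,232),(380,232)]:
  print((T@np.r_[np.linalg.inv(K)@[u,v,1.]*d[v,u],1]).round(4))
```

```text
[[ 0.447  -0.0267  0.0715]
 [ 0.4511  0.0189  0.0715]
 [ 0.5052  0.016   0.0715]
 [ 0.4997 -0.0326  0.0715]] [ 0.4757702  -0.00608744  0.0715    ] [ 0.47432892 -0.00845794  0.0715    ]
[[ 0.4318 -0.1169  0.073 ]
 [ 0.4461  0.0286  0.073 ]
 [ 0.5106  0.0225  0.073 ]
 [ 0.4962 -0.1232  0.073 ]] [ 0.47115164 -0.0472482   0.073     ]
[ 0.4753 -0.0063  0.0717  1.    ]
[ 0.4694 -0.0702  0.072   1.    ]
[0.4805 0.0554 0.0737 1.    ]
```

Both views put the plate centre at about (0.475, -0.007), within 2 mm of the TCP. I'll descend to just above it.

Request:
drive_tool(moves=[-0.03, -0.03, 1.0, 0, 0, -0.03, -0.03, 1.8, 0, 0, -0.03, -0.03, 2.4, 0, 0, -0.03, -0.03, 2.6, 0, 0, -0.03, -0.03, 2.6, 0, 0])

```text
time_s: 2.4
tool_pos: [0.4751, -0.0069, 0.08]
tool_rot: [-180.0, -0.0, 174.8]
force: [0.1, -0.8, 1.6]
grip_width: 0.0007
grasp_force: 0.0
```

Request:
drive_tool(moves=[0, 0, 0.07, 0, 0, 0, 0, 0.12, 0, 0, 0, 0, 0.17, 0, 0, 0, 0, 0.2, 0, 0, 0, 0, 0.2, 0, 0])

```text
time_s: 3.02
tool_pos: [0.4752, -0.0078, 0.0719]
tool_rot: [-180.0, -0.0, 174.7]
force: [-0.3, 0.2, 0.2]
grip_width: 0.0003
grasp_force: 0.0
```

Request:
drive_tool(moves=[0, 0, 0.03, 0, 0, 0, 0, 0.06, 0, 0, 0, 0, 0.06, 0, 0])

```text
time_s: 3.4
tool_pos: [0.4751, -0.0078, 0.0694]
tool_rot: [-180.0, -0.0, 174.7]
force: [-0.3, 0.2, 0.1]
grip_width: 0.0005
grasp_force: 0.0
```

Request:
drive_tool(moves=[0, 0, 0.03, 0, 0, 0, 0, 0.05, 0, 0, 0, 0, 0.05, 0, 0])

```text
time_s: 3.78
tool_pos: [0.4752, -0.0078, 0.0675]
tool_rot: [180.0, -0.0, 174.7]
force: [-0.1, 0.2, -0.1]
grip_width: 0.0005
grasp_force: 0.0
```

```bash
python3 w.py w2
python3 - <<'E'
from cell import env
import cv2
p,d=env.read_camera('scene');cv2.imwrite('pics/s2.png',cv2.resize(p[200:400,220:470,::-1],None,fx=3,fy=3,interpolation=cv2.INTER_CUBIC))
E
```

```text
3.775 [ 0.47516223 -0.00777365  0.06747632] [ 1.79998295e+02 -5.92394520e-03  1.74721517e+02] [-0.11213984  0.21595575 -0.14140686] 0.0005133599168565593
```

View pics/s2.png

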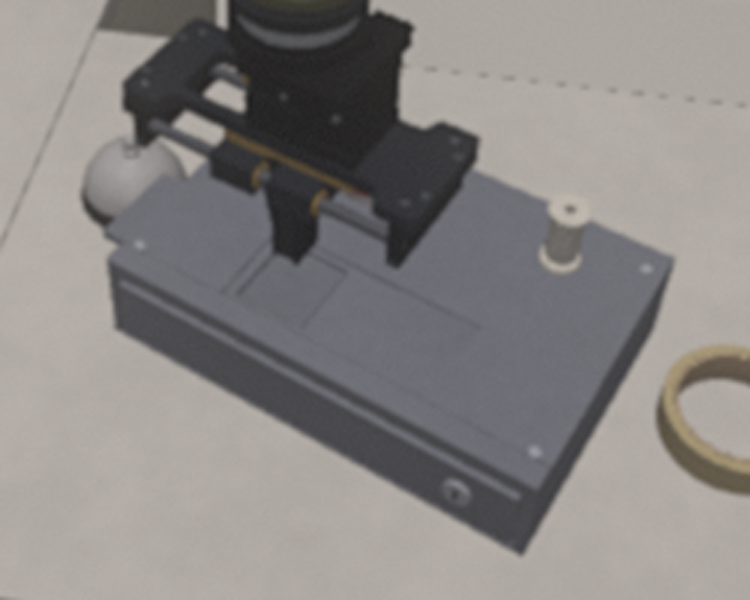

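View pics/w2.png

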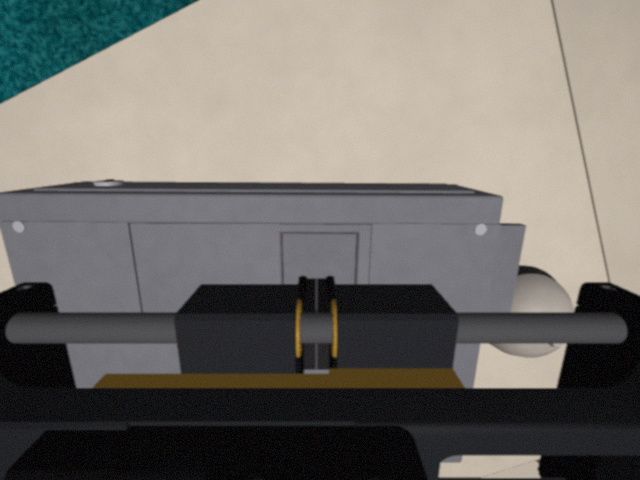

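The scene crop shows the fingertip at (290,260), and the plate's near corners are at about (238,293), (305,325) and (345,275). The tip looks to be over the rear part of the plate or still hovering. The wrist view shows the plate outline starting at (281,232)–(357,232). I'll check the projections.

Run:
```python
from h import *
m=env.camera_model('scene');o=env.get_obs();t=o['tool_pos'];print(t,o['force'])
pr=lambda P:((cv2.projectPoints(np.float64(P),m['rvec'],m['tvec'],m['K'],None)[0][:,0]-[220,200])*3).round(0)
print('tip',pr([t]))
a=np.radians(-5.3);ex=np.array([np.cos(a),np.sin(a),0]);ey=np.array([-ex[1],ex[0],0])
# fingertip corners 19 x 30
print('tips',pr([t+ex*sx*.0095+ey*sy*.015 for sx in(-1,1) for sy in(-1,1)]))
c=np.array([.475,-.007,.0715])
print('plate',pr([c+ex*sx*.026+ey*sy*.023 for sx,sy in((-1,1),(-1,-1),(1,-1),(1,1))]))
for uv in[(238,293),(305,325),(345,275),(275,250)]:
  print(ray('scene',(uv[0]/3+220,uv[1]/3+200),.0715).round(4))
p,d=env.read_camera('scene');R=cv2.Rodrigues(m['rvec'])[0];C=-R.T@m['tvec']
for v in range(266,300,3):
  u=316;print(u,v,(C+R.T@np.linalg.inv(m['K'])@[u,v,1.]*d[v,u]).round(4))
f=np.load('pics/w.npz');T,K,d=f['T'],f['K'],f['d']
for u,v in[(320,250),(320,268),(300,250),(260,250),(260,275),(430,250),(430,205)]:
  print(u,v,(T@np.r_[np.linalg.inv(K)@[u,v,1.]*d[v,u],1]).round(4))
```

```text
[ 0.47528462 -0.0077891   0.06758717] [-0.3706186   0.23696951 -0.19667184]
tip [[294. 289.]]
tips [[306. 309.]
 [266. 288.]
 [323. 289.]
 [282. 269.]]
plate [[239. 296.]
 [302. 329.]
 [346. 273.]
 [285. 243.]]
[0.4532 0.0198 0.0715]
[ 0.4504 -0.0281  0.0715]
[ 0.4972 -0.0322  0.0715]
[0.495  0.0163 0.0715]
316 266 [ 0.4343 -0.0242  0.1953]
316 269 [ 0.4343 -0.0242  0.1883]
316 272 [ 0.4643 -0.0087  0.1449]
316 275 [ 0.4629 -0.0095  0.139 ]
316 278 [ 0.4654 -0.0083  0.1282]
316 281 [ 0.4638 -0.0091  0.1223]
316 284 [ 0.4654 -0.0084  0.1123]
316 287 [0.4906 0.0046 0.0716]
316 290 [4.822e-01 2.000e-04 7.400e-02]
316 293 [ 0.4775 -0.0022  0.0716]
316 296 [ 0.4712 -0.0056  0.0715]
316 299 [ 0.4644 -0.0091  0.0721]
320 250 [ 0.4603 -0.0043  0.0713  1.    ]
320 268 [ 0.4721 -0.0054  0.0715  1.    ]
300 250 [ 0.4592 -0.0167  0.0714  1.    ]
260 250 [ 0.4564 -0.0411  0.0732  1.    ]
260 275 [ 0.4729 -0.0435  0.0728  1.    ]
430 250 [0.4653 0.0626 0.0752 1.    ]
430 205 [0.4379 0.063  0.0737 1.    ]
```

The depth column shows the finger's front face running down only to about z≈0.108, where the picture passes on to the plate at 0.0715. So the real fingertips end about 40 mm above the reported TCP. That explains the zero force. Lateral position agrees, and the body stays clear of the tin and spool in x. I'll keep descending by feel.

Request:
drive_tool(moves=[0, 0, 0.2, 0, 0, 0, 0, 0.4, 0, 0, 0, 0, 0.55, 0, 0, 0, 0, 0.6, 0, 0, 0, 0, 0.6, 0, 0])

```text
time_s: 4.55
tool_pos: [0.4752, -0.0078, 0.0434]
tool_rot: [-180.0, -0.0, 174.7]
force: [-0.4, -0.4, -0.1]
grip_width: 0.0004
grasp_force: 0.0
```

Run:
```python
from h import *
m=env.camera_model('scene');o=env.get_obs();print(o['tool_pos'],o['force'])
p,d=env.read_camera('scene');cv2.imwrite('pics/s3.png',cv2.resize(p[200:400,220:470,::-1],None,fx=3,fy=3,interpolation=cv2.INTER_CUBIC))
R=cv2.Rodrigues(m['rvec'])[0];C=-R.T@m['tvec']
for v in range(280,304,1):
  u=317;print(u,v,(C+R.T@np.linalg.inv(m['K'])@[u,v,1.]*d[v,u]).round(4))
```

```text
[ 0.47517499 -0.0078269   0.04340654] [-0.38018775 -0.41867019 -0.07243163]
317 280 [ 0.4337 -0.0266  0.1636]
317 281 [ 0.434  -0.0264  0.1608]
317 282 [ 0.434  -0.0265  0.1584]
317 283 [ 0.4623 -0.0119  0.12  ]
317 284 [ 0.462  -0.0121  0.1177]
317 285 [ 0.4632 -0.0115  0.1135]
317 286 [ 0.4638 -0.0112  0.11  ]
317 287 [ 0.4617 -0.0124  0.1101]
317 288 [ 0.4625 -0.0119  0.1063]
317 289 [ 0.4638 -0.0113  0.1019]
317 290 [ 0.462  -0.0122  0.1016]
317 291 [ 0.4628 -0.0119  0.0979]
317 292 [ 0.4624 -0.0121  0.0956]
317 293 [ 0.4617 -0.0125  0.0938]
317 294 [ 0.4609 -0.0129  0.092 ]
317 295 [ 0.4624 -0.0122  0.0873]
317 296 [ 0.463  -0.0119  0.0837]
317 297 [ 0.4694 -0.0086  0.0722]
317 298 [ 0.4666 -0.0101  0.0732]
317 299 [ 0.4665 -0.0101  0.0704]
317 300 [ 0.4635 -0.0117  0.0716]
317 301 [ 0.4622 -0.0124  0.0706]
317 302 [ 0.4603 -0.0134  0.0703]
317 303 [ 0.4584 -0.0144  0.07  ]
```

View pics/s3.png

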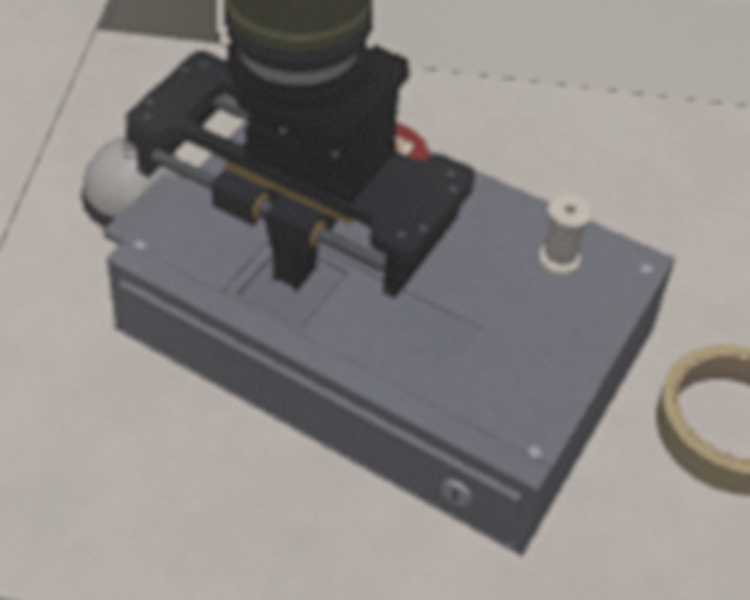

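The fingertip is now at crop (290,285), z≈0.083, which is about 12 mm above the plate and centred on it. Nothing has moved. I'll continue gently.

Request:
drive_tool(moves=[0, 0, 0.12, 0, 0, 0, 0, 0.2, 0, 0, 0, 0, 0.25, 0, 0, 0, 0, 0.25, 0, 0])

```text
time_s: 5.1
tool_pos: [0.4752, -0.0078, 0.0334]
tool_rot: [-180.0, -0.0, 174.7]
force: [-0.2, 0.2, -0.0]
grip_width: 0.0001
grasp_force: 0.0
```

Request:
drive_tool(moves=[0, 0, 0.04, 0, 0, 0, 0, 0.08, 0, 0, 0, 0, 0.1, 0, 0, 0, 0, 0.1, 0, 0])

```text
time_s: 5.6
tool_pos: [0.4754, -0.0078, 0.0296]
tool_rot: [180.0, 0.0, 174.7]
force: [-0.8, 0.1, 1.9]
grip_width: 0.0006
grasp_force: 1.6
```

Contact: 1.9 N. I'll press further in small steps.

Request:
drive_tool(moves=[0, 0, 0.03, 0, 0, 0, 0, 0.06, 0, 0, 0, 0, 0.06, 0, 0])

```text
time_s: 5.98
tool_pos: [0.4754, -0.0078, 0.0273]
tool_rot: [180.0, 0.0, 174.7]
force: [-2.3, -0.3, 5.8]
grip_width: 0.0006
grasp_force: 2.5
```

Request:
drive_tool(moves=[0, 0, 0.03, 0, 0, 0, 0, 0.05, 0, 0, 0, 0, 0.05, 0, 0])

```text
time_s: 6.35
tool_pos: [0.4755, -0.0077, 0.0271]
tool_rot: [180.0, -0.0, 174.7]
force: [-7.3, 0.3, 20.3]
grip_width: 0.0004
grasp_force: 9.9
```

It has hit the stop. I'll check the drawer.

Run:
```python
from h import *
o=env.get_obs();print(o['tool_pos'],o['force'],o['wrist_torque'])
p,d=env.read_camera('scene');cv2.imwrite('pics/s4.png',cv2.resize(p[200:400,220:470,::-1],None,fx=3,fy=3,interpolation=cv2.INTER_CUBIC))
```

```text
[ 0.4754583  -0.00772151  0.02709136] [-7.28714438  0.25336393 20.30313036] [-0.05236524  1.62741694 -0.00495   ]
```

View pics/s4.png

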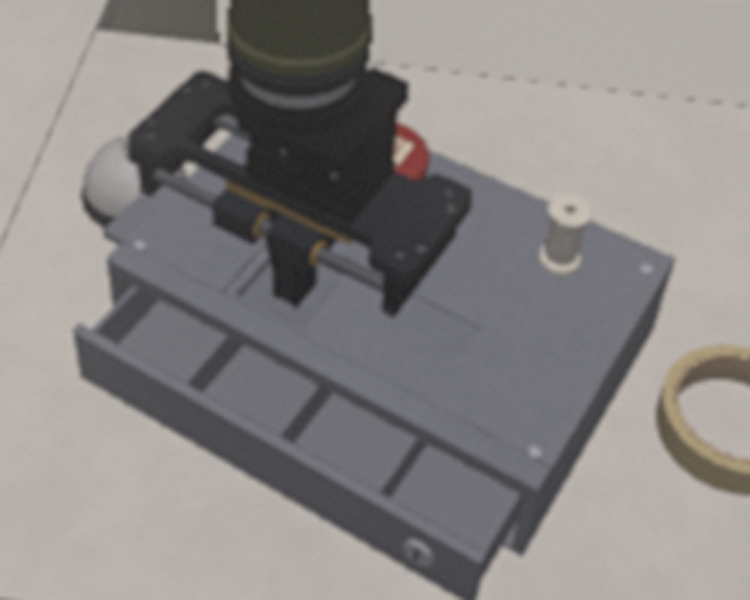

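The drawer has sprung open: its front now runs from (80,345) to (475,590) in the crop. The bell, tin, spool and tape have not moved. I'll raise the hand straight up.

Request:
drive_tool(moves=[0, 0, -0.2, 0, 0, 0, 0, -0.8, 0, 0, 0, 0, -1.8, 0, 0, 0, 0, -2.8, 0, 0, 0, 0, -3.6, 0, 0])

```text
time_s: 7.02
tool_pos: [0.4754, -0.0076, 0.1703]
tool_rot: [180.0, 0.1, 174.7]
force: [0.8, 1.2, -0.0]
grip_width: 0.0005
grasp_force: 0.0
```

Request:
drive_tool(moves=[0, 0, -0.3, 0, 0, 0, 0, -0.3, 0, 0, 0, 0, -0.3, 0, 0, 0, 0, -0.3, 0, 0])

```text
time_s: 7.52
tool_pos: [0.4744, -0.0078, 0.1798]
tool_rot: [-180.0, -0.1, 174.7]
force: [-0.3, -0.6, -0.0]
grip_width: 0.0005
grasp_force: 0.0
```

Run:
```python
from h import *
o=env.get_obs();print(o['time_s'],o['tool_pos'],o['force'])
p,d=env.read_camera('scene');cv2.imwrite('pics/s5.png',cv2.resize(p[200:420,220:500,::-1],None,fx=2.7,fy=2.7,interpolation=cv2.INTER_CUBIC))
m=env.camera_model('scene');R=cv2.Rodrigues(m['rvec'])[0];C=-R.T@m['tvec']
f=lambda u,v:(C+R.T@np.linalg.inv(m['K'])@[u,v,1.]*np.median(d[v-1:v+2,u-1:u+2])).round(4)
a=np.radians(-5.3);ex=np.array([np.cos(a),np.sin(a),0])
for u,v in[(290,345),(320,365),(350,382)]:print('front',f(u,v),ex@f(u,v))
print('plate',f(305,298),f(312,296),'panel',f(350,310))
c0=ex@ray('top',(375.4,257.2),.075);print('box front',c0-.1)
```

```text
7.525 [ 0.47437524 -0.00783105  0.17977668] [-0.26208256 -0.62893991 -0.03648145]
front [ 0.3783 -0.0023  0.0326] 0.3768951056743545
front [ 0.3716 -0.0662  0.0251] 0.3761262307343531
front [ 0.3669 -0.1257  0.0244] 0.3769423746059559
plate [0.4567 0.0098 0.0725] [0.4671 0.0007 0.0723] panel [ 0.4696 -0.0756  0.0735]
box front 0.4217476576531938
```

View pics/s5.png

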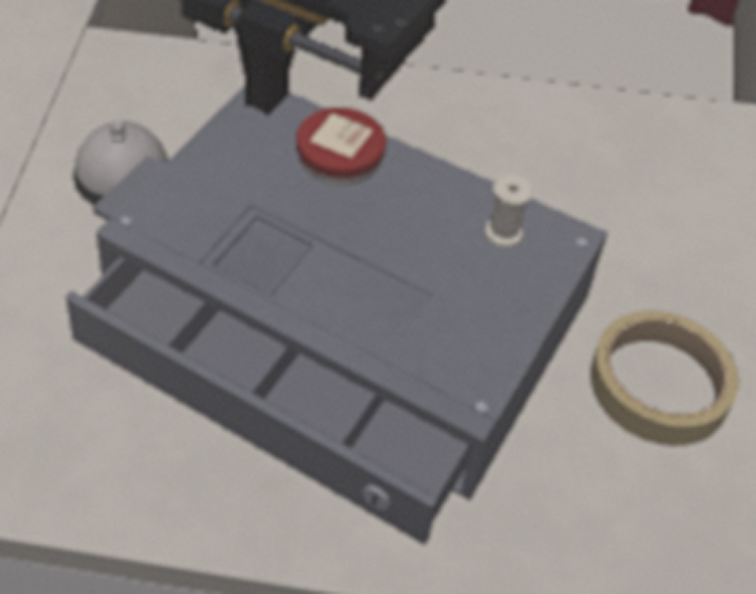

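The drawer is open about 45 mm, its front at x≈0.377 against the box's 0.422. The plate is back up at about 0.072, the hand is clear and the other things are in place.

```bash
python3 -c "
from cell import env
print(env.sign_off())"
```

```text
the job is handed in; nothing more can be done
None
```

The press plate was found and pushed in, the drawer sprang fully open (about 45 mm) and stayed open with the plate back up and the hand clear, nothing else moved, and the job is handed in.

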